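# Mirror the row of marking tools into the second rack

### The arm

A 7-joint arm with a two-finger parallel gripper is mounted at the origin on a cart in front of the work surface, level with it; the furniture and walls round the work are solid. World frame = base frame: x ahead of the robot, y to its left, z up, the work surface at z = 0. Lengths are in m, angles in rad, forces in N, time in s.
With the tool pointing down it reaches from about 0.425 to 0.925 m from the base axis. Payload 6.8 kg.
Tool frame: the origin (TCP) lies at the very end of the fingers, on their centre line; the grasp point (between the pads) lies 19 mm behind it; z points along the fingers, y is the line along which they close (so a half turn about z gives the same grasp; the last joint's range is limited). The gripper opens to 88 mm and grips with 3 to 60 N. Pads are 20 mm wide; open, the fingers measure 115 mm over their backs; the gripper's body (75 mm by 178 mm) begins 61 mm behind the grasp point.
Start: joints at [-1.299, 0.477, 0.022, 1.555, -0.011, 1.109, -0.083], TCP at [0.25, 0.627, 0.223] pointing down, gripper open.
Joint ranges: [-2.96, 2.96], [-0.34, 2.1], [-1.41, 1.46], [0.24, 2.44], [-1.37, 4.51], [0.17, 1.92], [-2.96, 2.96]. Speed limits (rad/s): [2.39, 2.39, 3.14, 3.14, 3.14, 3.14, 3.14].

### API

Orientations are given as a unit quaternion [x, y, z, w].
In Python, from workcell import * gives the robot as it stands. Calls block until the motion is done:
- goto(position, orientation): joint-space move of the TCP to a pose.
- move_linear(position, orientation=None, v=0.15): straight line of the TCP; orientation=None keeps the orientation; v is the mean speed in m/s.
- move_j(angles): joint-space move.
- gripper_to(opening, f_grip=None): opening from 0.0 (shut) to 1.0 (fully open); f_grip is the grip in N (None keeps the last); returns when the fingers have stopped.
- hold(seconds).
- inverse_kinematics(position, orientation): joint angles nearest the present ones, or None.
- camera(name): name is "scene" or "top" or "wrist"; returns (picture, depth): 480x640x3 uint8, red, green, blue; 480x640 float32, m along the optical axis (not along the pixel's ray), 0 where there is no reading.
- camera_model(name): a dict with "intrinsics" (3x3 intrinsics, pixels), "rvec" (rotation vector, rad) and "tvec" (3), from world to camera coordinates, as OpenCV has them; the wrist camera has in their place "hand_eye" (4x4, takes a point from camera to tool coordinates, whose origin is the TCP and whose axes are the flange's). Camera axes: x right, y down, z forward; pixel columns grow to the right and rows downward; lengths in m; the calibration is good to about 2 mm. A picture is of the moment at which its call begins: read the wrist's pose just before it. camera_model takes no time and is no camera call.
A pose or a line that the arm cannot do raises MotionError and nothing moves.
- close_job(): hands the job in; it is judged then, once.
Readings, each from a call of its own:
- get_clock(): time.
- get_qpos(): joint angles.
- get_dq(): joint speeds.
- get_tau(): joint torques, N m.
- get_eef_pos(): TCP position.
- get_eef_rot(): TCP orientation.
- get_contact_force(): force on the tool from outside, world axes, zero at the start.
- get_wrist_torque(): the same for the moment, N m.
- get_grip_width(): opening from 0.0 (shut) to 1.0 (fully open).
- get_gripper_force(): force on a finger pad.
Only numpy, scipy, OpenCV 4.12 (cv2) and the standard library are available. Lean on these libraries where they do the work, as an engineer would, in place of code of your own. Each camera call takes 0.05 s, during which the arm holds its last target. There are 200 camera calls.

### The job

A left-handed colleague takes over this bench and wants the row of marking tools mirrored. Take the four things out of the full rack one at a time, starting at its left end and working to the right, and lay them in the empty rack from its right end to its left, one per slot, so that the row ends in the reverse order; each lies straight across both rails, about centred on them. Leave the eraser and the lip balm between the racks where they are.

Things in the scene. Friction and masses are not known exactly. Their poses are not given: they have to be found in the camera images.
- rack_full: fixed wooden tool rack, full at the start, at the left or right; sizes in mm. Origin: centre of underside; x across the rails, +y along the row to the robot's left. Base board 86 (x) x 276 (y) x 6 high; two rails 16 wide at x -31 and +31, tops at z 28, open 46 wide channel between them for fingers. Pins 13 thick, 16 high on the rails at y 0, +-60, +-120; slot centres y +90 (left), +30, -30, -90
- rack_empty: fixed wooden tool rack, empty at the start, at the other side; sizes in mm. Origin: centre of underside; x across the rails, +y along the row to the robot's left. Base board 86 (x) x 276 (y) x 6 high; two rails 16 wide at x -31 and +31, tops at z 28, open 46 wide channel between them for fingers. Pins 13 thick, 16 high on the rails at y 0, +-60, +-120; slot centres y +90 (left), +30, -30, -90
- hot_pen_mid (a point): cold wood-burning pen without its cord, blue foam grip and metal point, 167 mm long, 17 mm wide, 17 mm high as it lies. Lies across both rails in one slot of rack_full at the start (which one varies); does not roll. The point is its centre, half-way up, 36.5 mm above the table while it lies in a rack; y runs along its length, z up. Either end may point either way
- felt_marker_mid (a point): felt marker, white barrel with blue cap, 126 mm long, 14 mm wide, 13 mm high as it lies. Lies across both rails in one slot of rack_full at the start (which one varies); does not roll. The point is its centre, half-way up, 34.5 mm above the table while it lies in a rack; y runs along its length, z up. Either end may point either way
- ball_point_mid (a point): slim red ball pen, 145 mm long, 12 mm wide, 9 mm high as it lies. Lies across both rails in one slot of rack_full at the start (which one varies); does not roll. The point is its centre, half-way up, 32.5 mm above the table while it lies in a rack; y runs along its length, z up. Either end may point either way
- glue_mid (a point): thick white glue stick, 90 mm long, 22 mm wide, 22 mm high as it lies. Lies across both rails in one slot of rack_full at the start (which one varies); does not roll. The point is its centre, half-way up, 39 mm above the table while it lies in a rack; y runs along its length, z up. Either end may point either way
- rubber_mid (a point): bystander: loose eraser, white with a blue sleeve, 52 x 22 mm, 13 mm high, on the table between the racks; the point is its centre. To be left alone
- balm_mid (a point): bystander: loose green tube of lip balm, 67 mm long, 16 mm thick, on the table between the racks; the point is its centre. To be left alone
Mind the look-alikes: they are no part of the job. What is shaped like the part that bears glue_mid but purple or red is not meant. What is shaped like the part that bears hot_pen_mid but yellow is not meant.

How it is judged:
On the way, in this order (a step that is already met when the one before it is completed fails the run):
1. the left-hand thing of the full rack lies in the right-hand slot of the other rack, the other three still lie in their first places (((y of hot_pen_mid in the frame of rack_empty between -0.11 and -0.07 m and x of hot_pen_mid in the frame of rack_empty between -0.025 and 0.025 m and z of hot_pen_mid in the frame of rack_empty between 0.0305 and 0.0425 m and angle between the y axis of hot_pen_mid and the x axis of rack_empty, either way round below 0.3 rad) or (y of felt_marker_mid in the frame of rack_empty between -0.11 and -0.07 m and x of felt_marker_mid in the frame of rack_empty between -0.025 and 0.025 m and z of felt_marker_mid in the frame of rack_empty between 0.0285 and 0.0405 m and angle between the y axis of felt_marker_mid and the x axis of rack_empty, either way round below 0.3 rad) or (y of ball_point_mid in the frame of rack_empty between -0.11 and -0.07 m and x of ball_point_mid in the frame of rack_empty between -0.025 and 0.025 m and z of ball_point_mid in the frame of rack_empty between 0.0265 and 0.0385 m and angle between the y axis of ball_point_mid and the x axis of rack_empty, either way round below 0.3 rad) or (y of glue_mid in the frame of rack_empty between -0.11 and -0.07 m and x of glue_mid in the frame of rack_empty between -0.025 and 0.025 m and z of glue_mid in the frame of rack_empty between 0.033 and 0.045 m and angle between the y axis of glue_mid and the x axis of rack_empty, either way round below 0.3 rad)) and ((y of hot_pen_mid in the frame of rack_full between 0 and 0.06 m and distance of hot_pen_mid from where it was at the start of the episode below 0.025 m) or (y of felt_marker_mid in the frame of rack_full between 0 and 0.06 m and distance of felt_marker_mid from where it was at the start of the episode below 0.025 m) or (y of ball_point_mid in the frame of rack_full between 0 and 0.06 m and distance of ball_point_mid from where it was at the start of the episode below 0.025 m) or (y of glue_mid in the frame of rack_full between 0 and 0.06 m and distance of glue_mid from where it was at the start of the episode below 0.025 m)) and ((y of hot_pen_mid in the frame of rack_full between -0.06 and 0 m and distance of hot_pen_mid from where it was at the start of the episode below 0.025 m) or (y of felt_marker_mid in the frame of rack_full between -0.06 and 0 m and distance of felt_marker_mid from where it was at the start of the episode below 0.025 m) or (y of ball_point_mid in the frame of rack_full between -0.06 and 0 m and distance of ball_point_mid from where it was at the start of the episode below 0.025 m) or (y of glue_mid in the frame of rack_full between -0.06 and 0 m and distance of glue_mid from where it was at the start of the episode below 0.025 m)) and ((y of hot_pen_mid in the frame of rack_full between -0.12 and -0.06 m and distance of hot_pen_mid from where it was at the start of the episode below 0.025 m) or (y of felt_marker_mid in the frame of rack_full between -0.12 and -0.06 m and distance of felt_marker_mid from where it was at the start of the episode below 0.025 m) or (y of ball_point_mid in the frame of rack_full between -0.12 and -0.06 m and distance of ball_point_mid from where it was at the start of the episode below 0.025 m) or (y of glue_mid in the frame of rack_full between -0.12 and -0.06 m and distance of glue_mid from where it was at the start of the episode below 0.025 m))), for 0.2 s.
2. the second from the left lies in the second slot from the right, the last two still lie in their first places (((y of hot_pen_mid in the frame of rack_empty between -0.05 and -0.01 m and x of hot_pen_mid in the frame of rack_empty between -0.025 and 0.025 m and z of hot_pen_mid in the frame of rack_empty between 0.0305 and 0.0425 m and angle between the y axis of hot_pen_mid and the x axis of rack_empty, either way round below 0.3 rad) or (y of felt_marker_mid in the frame of rack_empty between -0.05 and -0.01 m and x of felt_marker_mid in the frame of rack_empty between -0.025 and 0.025 m and z of felt_marker_mid in the frame of rack_empty between 0.0285 and 0.0405 m and angle between the y axis of felt_marker_mid and the x axis of rack_empty, either way round below 0.3 rad) or (y of ball_point_mid in the frame of rack_empty between -0.05 and -0.01 m and x of ball_point_mid in the frame of rack_empty between -0.025 and 0.025 m and z of ball_point_mid in the frame of rack_empty between 0.0265 and 0.0385 m and angle between the y axis of ball_point_mid and the x axis of rack_empty, either way round below 0.3 rad) or (y of glue_mid in the frame of rack_empty between -0.05 and -0.01 m and x of glue_mid in the frame of rack_empty between -0.025 and 0.025 m and z of glue_mid in the frame of rack_empty between 0.033 and 0.045 m and angle between the y axis of glue_mid and the x axis of rack_empty, either way round below 0.3 rad)) and ((y of hot_pen_mid in the frame of rack_empty between -0.11 and -0.07 m and x of hot_pen_mid in the frame of rack_empty between -0.025 and 0.025 m and z of hot_pen_mid in the frame of rack_empty between 0.0305 and 0.0425 m and angle between the y axis of hot_pen_mid and the x axis of rack_empty, either way round below 0.3 rad) or (y of felt_marker_mid in the frame of rack_empty between -0.11 and -0.07 m and x of felt_marker_mid in the frame of rack_empty between -0.025 and 0.025 m and z of felt_marker_mid in the frame of rack_empty between 0.0285 and 0.0405 m and angle between the y axis of felt_marker_mid and the x axis of rack_empty, either way round below 0.3 rad) or (y of ball_point_mid in the frame of rack_empty between -0.11 and -0.07 m and x of ball_point_mid in the frame of rack_empty between -0.025 and 0.025 m and z of ball_point_mid in the frame of rack_empty between 0.0265 and 0.0385 m and angle between the y axis of ball_point_mid and the x axis of rack_empty, either way round below 0.3 rad) or (y of glue_mid in the frame of rack_empty between -0.11 and -0.07 m and x of glue_mid in the frame of rack_empty between -0.025 and 0.025 m and z of glue_mid in the frame of rack_empty between 0.033 and 0.045 m and angle between the y axis of glue_mid and the x axis of rack_empty, either way round below 0.3 rad)) and ((y of hot_pen_mid in the frame of rack_full between -0.06 and 0 m and distance of hot_pen_mid from where it was at the start of the episode below 0.025 m) or (y of felt_marker_mid in the frame of rack_full between -0.06 and 0 m and distance of felt_marker_mid from where it was at the start of the episode below 0.025 m) or (y of ball_point_mid in the frame of rack_full between -0.06 and 0 m and distance of ball_point_mid from where it was at the start of the episode below 0.025 m) or (y of glue_mid in the frame of rack_full between -0.06 and 0 m and distance of glue_mid from where it was at the start of the episode below 0.025 m)) and ((y of hot_pen_mid in the frame of rack_full between -0.12 and -0.06 m and distance of hot_pen_mid from where it was at the start of the episode below 0.025 m) or (y of felt_marker_mid in the frame of rack_full between -0.12 and -0.06 m and distance of felt_marker_mid from where it was at the start of the episode below 0.025 m) or (y of ball_point_mid in the frame of rack_full between -0.12 and -0.06 m and distance of ball_point_mid from where it was at the start of the episode below 0.025 m) or (y of glue_mid in the frame of rack_full between -0.12 and -0.06 m and distance of glue_mid from where it was at the start of the episode below 0.025 m))), for 0.2 s.
3. the third from the left lies in the third slot from the right, the last one still lies in its first places (((y of hot_pen_mid in the frame of rack_empty between 0.01 and 0.05 m and x of hot_pen_mid in the frame of rack_empty between -0.025 and 0.025 m and z of hot_pen_mid in the frame of rack_empty between 0.0305 and 0.0425 m and angle between the y axis of hot_pen_mid and the x axis of rack_empty, either way round below 0.3 rad) or (y of felt_marker_mid in the frame of rack_empty between 0.01 and 0.05 m and x of felt_marker_mid in the frame of rack_empty between -0.025 and 0.025 m and z of felt_marker_mid in the frame of rack_empty between 0.0285 and 0.0405 m and angle between the y axis of felt_marker_mid and the x axis of rack_empty, either way round below 0.3 rad) or (y of ball_point_mid in the frame of rack_empty between 0.01 and 0.05 m and x of ball_point_mid in the frame of rack_empty between -0.025 and 0.025 m and z of ball_point_mid in the frame of rack_empty between 0.0265 and 0.0385 m and angle between the y axis of ball_point_mid and the x axis of rack_empty, either way round below 0.3 rad) or (y of glue_mid in the frame of rack_empty between 0.01 and 0.05 m and x of glue_mid in the frame of rack_empty between -0.025 and 0.025 m and z of glue_mid in the frame of rack_empty between 0.033 and 0.045 m and angle between the y axis of glue_mid and the x axis of rack_empty, either way round below 0.3 rad)) and ((y of hot_pen_mid in the frame of rack_empty between -0.05 and -0.01 m and x of hot_pen_mid in the frame of rack_empty between -0.025 and 0.025 m and z of hot_pen_mid in the frame of rack_empty between 0.0305 and 0.0425 m and angle between the y axis of hot_pen_mid and the x axis of rack_empty, either way round below 0.3 rad) or (y of felt_marker_mid in the frame of rack_empty between -0.05 and -0.01 m and x of felt_marker_mid in the frame of rack_empty between -0.025 and 0.025 m and z of felt_marker_mid in the frame of rack_empty between 0.0285 and 0.0405 m and angle between the y axis of felt_marker_mid and the x axis of rack_empty, either way round below 0.3 rad) or (y of ball_point_mid in the frame of rack_empty between -0.05 and -0.01 m and x of ball_point_mid in the frame of rack_empty between -0.025 and 0.025 m and z of ball_point_mid in the frame of rack_empty between 0.0265 and 0.0385 m and angle between the y axis of ball_point_mid and the x axis of rack_empty, either way round below 0.3 rad) or (y of glue_mid in the frame of rack_empty between -0.05 and -0.01 m and x of glue_mid in the frame of rack_empty between -0.025 and 0.025 m and z of glue_mid in the frame of rack_empty between 0.033 and 0.045 m and angle between the y axis of glue_mid and the x axis of rack_empty, either way round below 0.3 rad)) and ((y of hot_pen_mid in the frame of rack_empty between -0.11 and -0.07 m and x of hot_pen_mid in the frame of rack_empty between -0.025 and 0.025 m and z of hot_pen_mid in the frame of rack_empty between 0.0305 and 0.0425 m and angle between the y axis of hot_pen_mid and the x axis of rack_empty, either way round below 0.3 rad) or (y of felt_marker_mid in the frame of rack_empty between -0.11 and -0.07 m and x of felt_marker_mid in the frame of rack_empty between -0.025 and 0.025 m and z of felt_marker_mid in the frame of rack_empty between 0.0285 and 0.0405 m and angle between the y axis of felt_marker_mid and the x axis of rack_empty, either way round below 0.3 rad) or (y of ball_point_mid in the frame of rack_empty between -0.11 and -0.07 m and x of ball_point_mid in the frame of rack_empty between -0.025 and 0.025 m and z of ball_point_mid in the frame of rack_empty between 0.0265 and 0.0385 m and angle between the y axis of ball_point_mid and the x axis of rack_empty, either way round below 0.3 rad) or (y of glue_mid in the frame of rack_empty between -0.11 and -0.07 m and x of glue_mid in the frame of rack_empty between -0.025 and 0.025 m and z of glue_mid in the frame of rack_empty between 0.033 and 0.045 m and angle between the y axis of glue_mid and the x axis of rack_empty, either way round below 0.3 rad)) and ((y of hot_pen_mid in the frame of rack_full between -0.12 and -0.06 m and distance of hot_pen_mid from where it was at the start of the episode below 0.025 m) or (y of felt_marker_mid in the frame of rack_full between -0.12 and -0.06 m and distance of felt_marker_mid from where it was at the start of the episode below 0.025 m) or (y of ball_point_mid in the frame of rack_full between -0.12 and -0.06 m and distance of ball_point_mid from where it was at the start of the episode below 0.025 m) or (y of glue_mid in the frame of rack_full between -0.12 and -0.06 m and distance of glue_mid from where it was at the start of the episode below 0.025 m))), for 0.2 s.
At the end, for the whole second after the job is handed in: Each slot of the once empty rack holds one thing, in the reverse of their first order, lying on both rails: centre within 20 mm of the slot's middle along the row and 25 mm across, 6 mm of resting height, turned under 0.3 rad from straight across, at rest (((y of hot_pen_mid in the frame of rack_empty between 0.07 and 0.11 m and x of hot_pen_mid in the frame of rack_empty between -0.025 and 0.025 m and z of hot_pen_mid in the frame of rack_empty between 0.0305 and 0.0425 m and angle between the y axis of hot_pen_mid and the x axis of rack_empty, either way round below 0.3 rad) or (y of felt_marker_mid in the frame of rack_empty between 0.07 and 0.11 m and x of felt_marker_mid in the frame of rack_empty between -0.025 and 0.025 m and z of felt_marker_mid in the frame of rack_empty between 0.0285 and 0.0405 m and angle between the y axis of felt_marker_mid and the x axis of rack_empty, either way round below 0.3 rad) or (y of ball_point_mid in the frame of rack_empty between 0.07 and 0.11 m and x of ball_point_mid in the frame of rack_empty between -0.025 and 0.025 m and z of ball_point_mid in the frame of rack_empty between 0.0265 and 0.0385 m and angle between the y axis of ball_point_mid and the x axis of rack_empty, either way round below 0.3 rad) or (y of glue_mid in the frame of rack_empty between 0.07 and 0.11 m and x of glue_mid in the frame of rack_empty between -0.025 and 0.025 m and z of glue_mid in the frame of rack_empty between 0.033 and 0.045 m and angle between the y axis of glue_mid and the x axis of rack_empty, either way round below 0.3 rad)) and ((y of hot_pen_mid in the frame of rack_empty between 0.01 and 0.05 m and x of hot_pen_mid in the frame of rack_empty between -0.025 and 0.025 m and z of hot_pen_mid in the frame of rack_empty between 0.0305 and 0.0425 m and angle between the y axis of hot_pen_mid and the x axis of rack_empty, either way round below 0.3 rad) or (y of felt_marker_mid in the frame of rack_empty between 0.01 and 0.05 m and x of felt_marker_mid in the frame of rack_empty between -0.025 and 0.025 m and z of felt_marker_mid in the frame of rack_empty between 0.0285 and 0.0405 m and angle between the y axis of felt_marker_mid and the x axis of rack_empty, either way round below 0.3 rad) or (y of ball_point_mid in the frame of rack_empty between 0.01 and 0.05 m and x of ball_point_mid in the frame of rack_empty between -0.025 and 0.025 m and z of ball_point_mid in the frame of rack_empty between 0.0265 and 0.0385 m and angle between the y axis of ball_point_mid and the x axis of rack_empty, either way round below 0.3 rad) or (y of glue_mid in the frame of rack_empty between 0.01 and 0.05 m and x of glue_mid in the frame of rack_empty between -0.025 and 0.025 m and z of glue_mid in the frame of rack_empty between 0.033 and 0.045 m and angle between the y axis of glue_mid and the x axis of rack_empty, either way round below 0.3 rad)) and ((y of hot_pen_mid in the frame of rack_empty between -0.05 and -0.01 m and x of hot_pen_mid in the frame of rack_empty between -0.025 and 0.025 m and z of hot_pen_mid in the frame of rack_empty between 0.0305 and 0.0425 m and angle between the y axis of hot_pen_mid and the x axis of rack_empty, either way round below 0.3 rad) or (y of felt_marker_mid in the frame of rack_empty between -0.05 and -0.01 m and x of felt_marker_mid in the frame of rack_empty between -0.025 and 0.025 m and z of felt_marker_mid in the frame of rack_empty between 0.0285 and 0.0405 m and angle between the y axis of felt_marker_mid and the x axis of rack_empty, either way round below 0.3 rad) or (y of ball_point_mid in the frame of rack_empty between -0.05 and -0.01 m and x of ball_point_mid in the frame of rack_empty between -0.025 and 0.025 m and z of ball_point_mid in the frame of rack_empty between 0.0265 and 0.0385 m and angle between the y axis of ball_point_mid and the x axis of rack_empty, either way round below 0.3 rad) or (y of glue_mid in the frame of rack_empty between -0.05 and -0.01 m and x of glue_mid in the frame of rack_empty between -0.025 and 0.025 m and z of glue_mid in the frame of rack_empty between 0.033 and 0.045 m and angle between the y axis of glue_mid and the x axis of rack_empty, either way round below 0.3 rad)) and ((y of hot_pen_mid in the frame of rack_empty between -0.11 and -0.07 m and x of hot_pen_mid in the frame of rack_empty between -0.025 and 0.025 m and z of hot_pen_mid in the frame of rack_empty between 0.0305 and 0.0425 m and angle between the y axis of hot_pen_mid and the x axis of rack_empty, either way round below 0.3 rad) or (y of felt_marker_mid in the frame of rack_empty between -0.11 and -0.07 m and x of felt_marker_mid in the frame of rack_empty between -0.025 and 0.025 m and z of felt_marker_mid in the frame of rack_empty between 0.0285 and 0.0405 m and angle between the y axis of felt_marker_mid and the x axis of rack_empty, either way round below 0.3 rad) or (y of ball_point_mid in the frame of rack_empty between -0.11 and -0.07 m and x of ball_point_mid in the frame of rack_empty between -0.025 and 0.025 m and z of ball_point_mid in the frame of rack_empty between 0.0265 and 0.0385 m and angle between the y axis of ball_point_mid and the x axis of rack_empty, either way round below 0.3 rad) or (y of glue_mid in the frame of rack_empty between -0.11 and -0.07 m and x of glue_mid in the frame of rack_empty between -0.025 and 0.025 m and z of glue_mid in the frame of rack_empty between 0.033 and 0.045 m and angle between the y axis of glue_mid and the x axis of rack_empty, either way round below 0.3 rad)) and linear speed of each of hot_pen, felt_marker, ball_point, glue below 0.02 m/s); the robot touches nothing.
It fails at once if the eraser is pushed more than 30 mm (distance of rubber_mid from where it was at the start of the episode above 0.03 m).
It fails at once if the lip balm is pushed more than 30 mm (distance of balm_mid from where it was at the start of the episode above 0.03 m).
It also fails if it takes over 106 s, if anything falls off the work surface, if the arm or the gripper's body presses on something with over 40 N, if the wrist force passes 120 N, or if a joint passes its speed limit or range.

## Working session

There is one attempt and no reset: what is moved stays moved. The work goes in short steps, each a Python script; the robot and the scene stay as the last script left them, time stands still between calls to the robot, and variables do not carry over. Pictures are saved under pics/ and viewed, at most 14 in all, crops included, and the job is handed in when it is done.

```bash
mkdir -p pics; python3 - <<'E'
from workcell import *
import cv2,numpy as np
for n in ("top","scene"):
    im,d=camera(n); cv2.imwrite(f"pics/{n}0.png",im[...,::-1]); np.save(f"{n}0d.npy",d); 
    m=camera_model(n); print(n,m)
print(camera_model("wrist"),get_eef_rot(),get_clock())
E
```

```text
top {'intrinsics': array([[436.17314242,   0.        , 315.00388464],
       [  0.        , 436.17314242, 240.59578977],
       [  0.        ,   0.        ,   1.        ]]), 'rvec': array([ 2.16680665, -2.17147776,  0.08075415]), 'tvec': array([0.19973512, 0.52122457, 1.28335318])}
scene {'intrinsics': array([[500.04177926,   0.        , 322.82260855],
       [  0.        , 500.04177926, 239.93219628],
       [  0.        ,   0.        ,   1.        ]]), 'rvec': array([ 2.18914303, -0.80059967,  0.35355194]), 'tvec': array([-0.27526269,  0.37953027,  1.02989843])}
{'intrinsics': array([[343.22144988,   0.        , 322.52268113],
       [  0.        , 343.22144988, 238.02760514],
       [  0.        ,   0.        ,   1.        ]]), 'hand_eye': array([[-1.48639074e-03, -9.70858223e-01, -2.39649958e-01,
         6.48058288e-02],
       [ 9.99998835e-01, -1.35970522e-03, -6.93962233e-04,
        -5.83520563e-04],
       [ 3.47885642e-04, -2.39650710e-01,  9.70859112e-01,
        -1.62321934e-01],
       [ 0.00000000e+00,  0.00000000e+00,  0.00000000e+00,
         1.00000000e+00]])} [ 1.88745908e-01  9.82025652e-01 -7.70672816e-04 -7.77877668e-05] 0.1
```

View pics/top0.png

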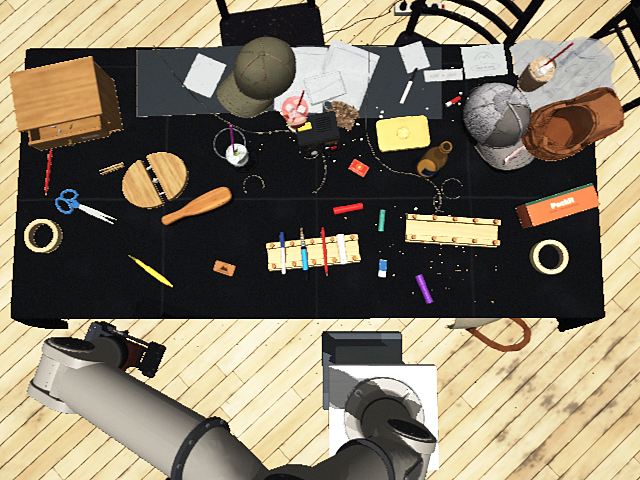

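View pics/scene0.png

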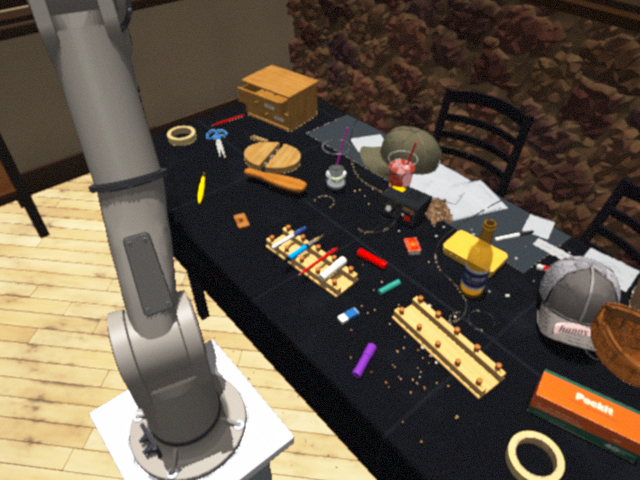

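The scene has two racks. The full rack is at left, around (313,252) in the top view. From left to right it holds:
- the felt marker, white with a blue cap, at (283,252)
- the blue-grip hot pen at (304,250)
- the red ball pen at (324,250)
- the white glue stick at (341,248)

The empty rack is at (452,230). The eraser (383,268) and lip balm (381,220) lie between them. The look-alikes are off the racks: a purple glue at (424,288), a red glue at (348,208) and a yellow pen at (150,270). Next I'll take a rough rack position and go to close-up wrist views.

```bash
cat > h.py <<'E'
from workcell import *
import cv2,numpy as np
from scipy.spatial.transform import Rotation as R
def cloud(name):
    """rgb, HxWx3 world points"""
    m=camera_model(name); K=m["intrinsics"]
    if name=="wrist":
        T=np.eye(4); T[:3,:3]=R.from_quat(get_eef_rot()).as_matrix(); T[:3,3]=get_eef_pos(); T=T@m["hand_eye"]
    else:
        T=np.eye(4); T[:3,:3]=cv2.Rodrigues(m["rvec"])[0]; T[:3,3]=m["tvec"]; T=np.linalg.inv(T)
    im,d=camera(name)
    v,u=np.mgrid[:480,:640]
    P=np.stack([(u-K[0,2])/K[0,0]*d,(v-K[1,2])/K[1,1]*d,d],-1)@T[:3,:3].T+T[:3,3]
    P[d==0]=np.nan
    return im,P
def wood(im):
    h=cv2.cvtColor(im,cv2.COLOR_RGB2HSV)
    return (h[...,0]>10)&(h[...,0]<30)&(h[...,1]>50)&(h[...,2]>110)
def down(yaw):
    """tool pointing down, closing line (tool y) at angle yaw from world y"""
    return R.from_matrix(R.from_euler('z',yaw).as_matrix()@np.diag([-1.,1,-1])).as_quat()
E
python3 - <<'E'
from h import *
im,P=cloud("top")
m=wood(im)
for n,(a,b,c,d) in dict(full=(258,370,230,275),empty=(400,506,206,252)).items():
    s=np.zeros_like(m); s[c:d,a:b]=1
    p=P[s&m]; p=p[(p[:,2]>.003)&(p[:,2]<.06)]
    print(n,len(p),np.percentile(p[:,2],[5,50,95]),cv2.minAreaRect(p[:,:2].astype(np.float32)))
for n,q in dict(rub=(383,268),balm=(381,220)).items(): print(n,P[q[1],q[0]])
print(R.from_quat(get_eef_rot()).as_matrix().round(2))
E
```

```text
full 1506 [0.00383767 0.00931756 0.0437454 ] ((0.5007455945014954, 0.20742793381214142), (0.10955609381198883, 0.2789062261581421), 6.021154880523682)
empty 1920 [0.00368465 0.00880932 0.04179564] ((0.5616782307624817, -0.21436654031276703), (0.2792348861694336, 0.12787902355194092), 85.63404083251953)
rub [ 0.43952475 -0.00521181  0.01310981]
balm [ 0.58495045 -0.00154573  0.01194458]
[[-0.93  0.37 -0.  ]
 [ 0.37  0.93 -0.  ]
 [-0.   -0.   -1.  ]]
```

```bash
python3 - <<'E'
from h import *
for n,c in dict(full=(.50,.207),empty=(.56,-.214)).items():
    goto([c[0],c[1],.16],down(0)); print(n,get_clock(),get_eef_pos())
    im,P=cloud("wrist"); np.savez(n+".npz",im=im,P=P); cv2.imwrite(f"pics/w_{n}.png",im[...,::-1])
E
```

```text
full 1.9417 [0.49988522 0.20830895 0.16012338]
empty 3.5583 [ 0.56059418 -0.21212418  0.15985855]
```

View pics/w_full.png

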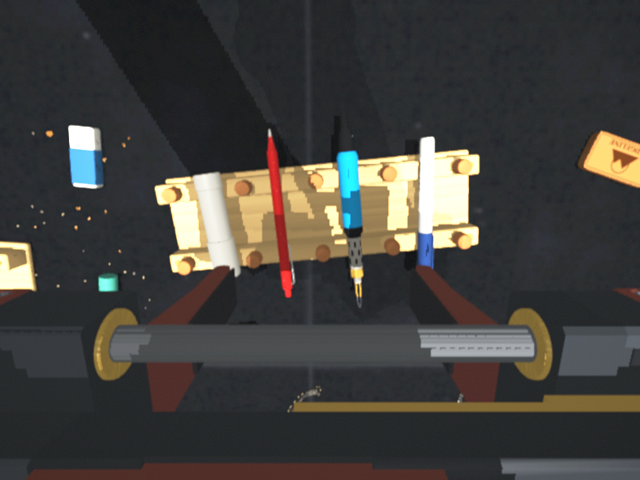

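View pics/w_empty.png

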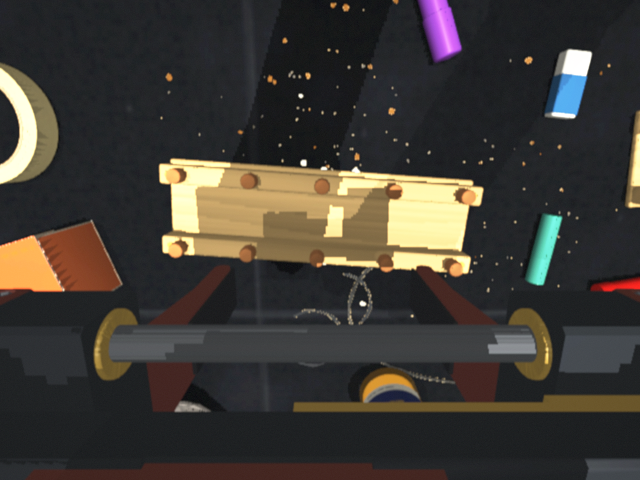

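Both racks are fully visible. In the full rack the glue is at (215,225), the red pen at (280,215), the hot pen at (352,215) and the marker at (427,200). The image's left is world −y. The marker's and glue's far ends sit close to the fingers, so I'll check their lengths.

```bash
cat > ana.py <<'E'
from h import *
def rack(im,P):
    z=P[...,2]; m=(wood(im)&(z>.021)&(z<.036)).astype(np.uint8)
    m[290:]=0
    n,l,st,c=cv2.connectedComponentsWithStats(m); 
    k=np.isin(l,[i for i in range(1,n) if st[i,4]>60])
    p=P[k]; 
    (c,(w,h),a)=cv2.minAreaRect(p[:,:2].astype(np.float32))
    a=np.radians(a if w<h else a-90); return np.array(c),a,(w,h),np.median(p[:,2])
def toframe(P,c,a): 
    q=P[...,:2]-c; Rm=np.array([[np.cos(a),-np.sin(a)],[np.sin(a),np.cos(a)]]); return q@Rm
E
python3 - <<'E'
from ana import *
for n in ("full","empty"):
    f=np.load(n+".npz"); im,P=f["im"],f["P"]
    c,a,s,z=rack(im,P); print(n,c,np.degrees(a),s,z)
    q=toframe(P,c,a); hsv=cv2.cvtColor(im,cv2.COLOR_RGB2HSV)
    if n=="full":
        for y0 in (.09,.03,-.03,-.09):
            m=(abs(q[...,1]-y0)<.023)&(abs(q[...,0])<.10)&(P[...,2]>.026)&(P[...,2]<.06)&~(wood(im)&(abs(q[...,0])<.045)&(P[...,2]<.03))
            m[290:]=0
            if 1: m&=~((hsv[...,0]>8)&(hsv[...,0]<30)&(hsv[...,1]>60)&(abs(q[...,0])<.045))
            m=cv2.morphologyEx(m.astype(np.uint8),cv2.MORPH_OPEN,np.ones((2,2)))>0
            p=q[m]; v,u=np.nonzero(m)
            r=cv2.minAreaRect(p.astype(np.float32))
            print(y0,len(p),"x",p[:,0].min().round(4),p[:,0].max().round(4),"rect",np.round(r[0],4),np.round(r[1],4),round(r[2],1),"ztop",np.percentile(P[m][:,2],[50,90]).round(4),"uv",u.min(),u.max(),v.min(),v.max())
E
```

```text
full [0.49524909 0.12776773] 5.451401710510254 (0.07845236361026764, 0.4289182126522064) 0.028113181889951433
0.09 2699 x nan nan rect [-0.0005  0.1   ] [0.0319 0.168 ] 88.3 ztop [nan nan] uv 325 363 114 290
0.03 1536 x nan nan rect [0.0015 0.0445] [0.0144 0.1516] 87.4 ztop [nan nan] uv 268 295 133 290
-0.03 1315 x nan nan rect [-0.0019 -0.0235] [0.0579 0.0924] 34.1 ztop [nan nan] uv 164 222 176 270Traceback (most recent call last):
  File "<stdin>", line 14, in <module>
    return umr_minimum(a, axis, None, out, keepdims, initial, where)
ValueError: zero-size array to reduction operation minimum which has no identity
```

```bash
sed -i 's/m\[290:\]=0/m[290:]=0; m[:,:120]=0; m[:,520:]=0/' ana.py; python3 - <<'E'
from ana import *
for n in ("full","empty"):
    f=np.load(n+".npz"); im,P=f["im"],f["P"]
    c,a,s,z=rack(im,P); print(n,c,np.degrees(a),s,z)
    q=toframe(P,c,a); hsv=cv2.cvtColor(im,cv2.COLOR_RGB2HSV).astype(int)
    H,S=hsv[...,0],hsv[...,1]
    wd=(H>8)&(H<30)&(S>60)&(abs(q[...,0])<.045)
    if n=="full":
        for y0 in (.09,.03,-.03,-.09):
            m=(abs(q[...,1]-y0)<.023)&(abs(q[...,0])<.10)&(P[...,2]>.027)&(P[...,2]<.06)&~wd
            m[290:]=0
            k,l,st,_=cv2.connectedComponentsWithStats(m.astype(np.uint8)); m=np.isin(l,[i for i in range(1,k) if st[i,4]>25])
            p=q[m]; v,u=np.nonzero(m)
            r=cv2.minAreaRect(p.astype(np.float32))
            fit=np.polyfit(p[:,0],p[:,1],1)
            print(y0,len(p),"x",p[:,0].min().round(4),p[:,0].max().round(4),"rect",np.round(r[0],4),np.round(r[1],4),round(r[2],1),"fit",fit.round(4),"ztop",np.percentile(P[m][:,2],[50,90]).round(4),"uv",u.min(),u.max(),v.min(),v.max())
E
```

```text
full [0.48783144 0.20549387] 5.451401710510254 (0.07845236361026764, 0.2727595567703247) 0.028139537239808998
0.09 2966 x -0.0566 0.0538 rect [-0.0014  0.09  ] [0.0457 0.1103] 89.9 fit [-0.02    0.0889] ztop [0.0377 0.0406] uv 396 451 138 268
0.03 2934 x -0.0817 0.0674 rect [-0.0079  0.0246] [0.0456 0.1442] 75.8 fit [0.0087 0.0265] ztop [0.0422 0.0449] uv 325 379 113 289
-0.03 1563 x -0.0746 0.0618 rect [-0.0064 -0.0336] [0.0116 0.1364] 89.3 fit [-0.0047 -0.0343] ztop [0.0363 0.0376] uv 267 294 130 289
-0.09 2611 x -0.0456 0.0421 rect [-0.0015 -0.0942] [0.0877 0.0387] 1.1 fit [ 0.0166 -0.0854] ztop [0.0481 0.0502] uv 184 240 173 276
empty [ 0.55299377 -0.21567753] -4.045570373535156 (0.27571406960487366, 0.07829601317644119) 0.028155699137465462
```

The measurements fit the given sizes: the rails span 78 × 273–276 mm with tops at 28 mm, and the things have the right heights and lengths. Starting with the first thing, the felt marker.

```bash
cat > pp.py <<'E'
from ana import *
F=(np.array([.4878,.2055]),np.radians(5.45)); E=(np.array([.5530,-.2157]),np.radians(-4.05))
def W(fr,x,y,z):
    c,a=fr; return [*(c+np.array([[np.cos(a),-np.sin(a)],[np.sin(a),np.cos(a)]])@[x,y]),z]
def pick(x,y,zmid,op=.5,f=20):
    q=down(F[1]); z=zmid-.019
    gripper_to(op); goto(W(F,x,y,.15),q); move_linear(W(F,x,y,z),v=.12); 
    gripper_to(0,f); print("width mm",get_grip_width()*88,"force",get_gripper_force(),get_contact_force().round(1) if hasattr(get_contact_force(),'round') else get_contact_force())
    move_linear(W(F,x,y,.15),v=.15); print("lifted width",get_grip_width()*88,get_gripper_force(),get_clock())
def place(x,y,zmid,op=.5):
    q=down(E[1]); z=zmid-.019+.001
    goto(W(E,x,y,.15),q); move_linear(W(E,x,y,z),v=.1); hold(.2); gripper_to(op); hold(.2); move_linear(W(E,x,y,.15),v=.15); print("placed",get_clock())
def look(n,fr=E):
    goto([*W(fr,0,0,.16)[:2],.16],down(fr[1])); im,P=cloud("wrist"); np.savez(n+".npz",im=im,P=P); cv2.imwrite(f"pics/{n}.png",im[...,::-1]); return im,P
E
python3 - <<'E'
from pp import *
pick(.005,.089,.0345)
place(0,-.09,.0345)
look("p1"); print(get_clock())
E
```

```text
width mm 12.59628160966204 force 19.99924510717392 [-0.3  0.2  2.6]
lifted width 12.51182354598664 19.997828900814056 9.2083
placed 14.9583
15.4583
```

View pics/p1.png

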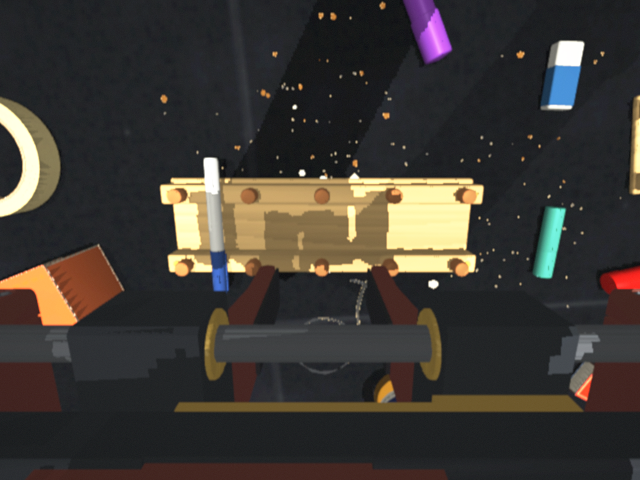

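The marker lies straight across the right-hand slot, from (211,158) to (220,291), and about centred. Next is the hot pen.

```bash
python3 - <<'E'
from pp import *
pick(.002,.0275,.0365)
place(0,-.03,.0365)
look("p2"); print(get_clock())
E
```

```text
width mm 17.03818280549881 force 19.98057872056961 [ 0.2 -0.5  2.7]
lifted width 17.124427691494365 19.978108406066895 20.1583
placed 25.425
25.7333
```

View pics/p2.png

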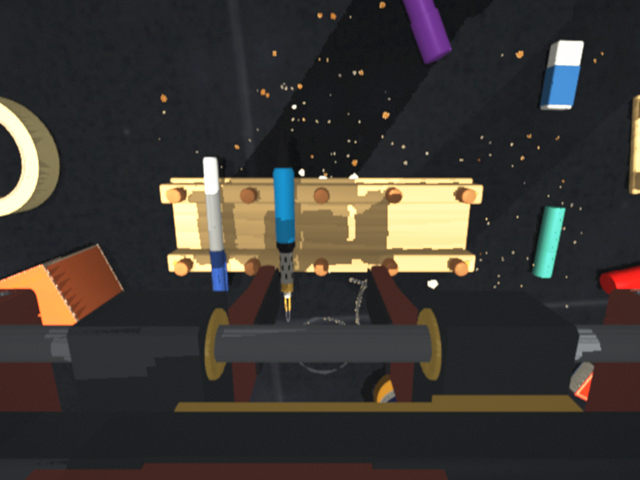

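The hot pen lies straight in the second slot from the right. Its blue grip runs from v 168 to 243 and its point is at (288,320). The dark back end doesn't show against the cloth, so I'll check its centring from depth.

```bash
python3 - <<'E'
from pp import *
f=np.load("p2.npz"); im,P=f["im"],f["P"]; q=toframe(P,*E)
for y0 in(-.09,-.03):
    m=(abs(q[...,1]-y0)<.018)&(abs(q[...,0])<.12)&(P[...,2]>.03)&(P[...,2]<.05); m[322:]=0
    m&=~(wood(im)&(abs(q[...,0])<.045))
    p=q[m]; v,u=np.nonzero(m)
    print(np.histogram(p[:,0],np.arange(-.11,.12,.01))[0],p[:,0].min(),p[:,0].max(),np.median(p[:,1]),v.min(),v.max())
# ball: still in the full rack, re-derive length edges from first view by red colour on plane z
f=np.load("full.npz"); im,P=f["im"],f["P"]; q=toframe(P,*F); h=cv2.cvtColor(im,cv2.COLOR_RGB2HSV)
m=((h[...,0]<6)|(h[...,0]>174))&(h[...,1]>150)&(P[...,2]>.026)&(abs(q[...,1]+.03)<.025); print(q[m].min(0),q[m].max(0),np.median(q[m],0))
E
```

```text
[  0   0   0   0  26 186 175 182 165 162 160 156 164 175 172 169  41   0
   0   0   0   0] -0.061297408441421154 0.05543359948307679 -0.08886210890637664 158 292
[  0   0  34 110 188 222 269 247 236 244 228 217 164 144 142 120  72  31
  22   4   0   0] -0.08361916978751607 0.08216009049733171 -0.0302260481436818 129 321
[-0.06916317 -0.04026667] [ 0.06858473 -0.03019518] [-0.00422199 -0.03447714]
```

Both are centred to within 3 mm. Next are the ball pen and then the glue.

```bash
python3 - <<'E'
from pp import *
pick(-.002,-.0343,.0325)
place(0,.03,.0325)
im,P=look("p3"); q=toframe(P,*E)
m=(abs(q[...,1]-.03)<.018)&(abs(q[...,0])<.12)&(P[...,2]>.028)&(P[...,2]<.05)&~(wood(im)&(abs(q[...,0])<.045)); m[300:]=0
p=q[m]; print(p.min(0),p.max(0),np.median(p,0),np.median(P[m][:,2])); print(get_clock())
E
```

```text
width mm 9.176382336911093 force 20.000690510496497 [-0.9  0.3  1.7]
lifted width 9.346049417072425 19.998644152656198 30.4
placed 35.4333
[-0.07290762  0.02331188] [0.06210923 0.03506142] [-0.00380109  0.02836444] 0.03625511046166524
35.7417
```

View pics/p3.png

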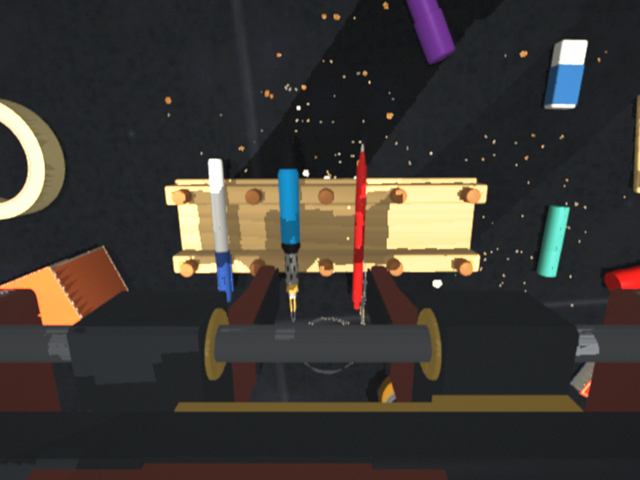

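The ball pen is straight and centred in its slot, from (362,145) to (358,308). The marker's lower end now shows at (228,300), so I'll recheck that after placing the glue.

```bash
python3 - <<'E'
from pp import *
pick(-.002,-.0885,.039,op=.56)
place(0,.09,.039,op=.56)
im,P=look("p4"); q=toframe(P,*E)
for y0,zl in((-.09,.03),(-.03,.03),(.03,.029),(.09,.035)):
    m=(abs(q[...,1]-y0)<.018)&(abs(q[...,0])<.12)&(P[...,2]>zl)&(P[...,2]<.055)&~(wood(im)&(abs(q[...,0])<.045)); m[322:]=0
    p=q[m]; print(p.min(0),p.max(0),np.median(p,0),"tilt",np.polyfit(p[:,0],p[:,1],1)[0],np.median(P[m][:,2])); 
print(get_clock())
E
```

```text
width mm 22.63065499804948 force 19.739028811454773 [-0.6  0.5  2.9]
lifted width 22.335499410023882 19.747056663036346 40.1333
placed 44.5917
[-0.0611648 -0.1052126] [ 0.06304731 -0.07789307] [-0.00140624 -0.08898271] tilt 0.00578445784758927 0.03950098796564794
[-0.08327931 -0.03935696] [ 0.08256667 -0.01894016] [-0.01832043 -0.03019636] tilt 0.006493924920180855 0.04242606906024082
[-0.07239046  0.02324042] [0.07080104 0.04506988] [-0.00158782  0.02836799] tilt -0.011899633215316043 0.03623956578284282
[-0.04311681  0.07746658] [0.04547063 0.10068754] [-0.00021454  0.08638305] tilt 0.02267916175605428 0.048427733513536575
45.0917
```

View pics/p4.png

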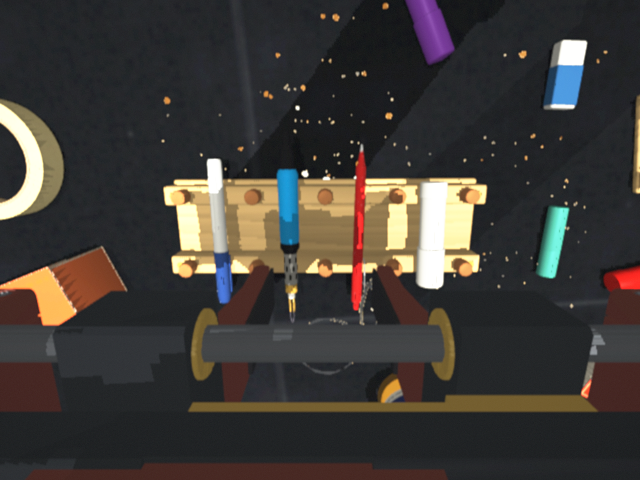

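All four lie straight and centred, at (220,230), (290,245), (360,228) and (432,235), each at its resting height. The eraser and the balm have not moved and the gripper is clear, so I'm handing the job in.

```bash
python3 -c "
from workcell import *
print(close_job(),get_clock())"
```

```text
the job is handed in; nothing more can be done
the job is handed in; nothing more can be done
```

The job is handed in at about 45 s of the 106 s allowed: the last check showed all four tools straight and centred in the once-empty rack in reverse order, with the eraser and lip balm left alone, but the hand-in returned no verdict.

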